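# Tip one spring barrel out of its tin into the blue dish

## Task

Pick up the tin that holds the two brass spring barrels and, over the blue dish, tip its open end down slowly until the front barrel rolls out into the dish; hold the tin at that tilt for a second after the barrel has dropped. The rear barrel must stay in the tin: then stand the tin upright on the bench again, with the rear barrel in it, and let go.

Things in the scene. Friction and masses are not known exactly. Their poses are not given: they have to be found in the camera images.
- tin: Open steel tin with brass barrels (a twin has black ones), x -32 to +34, 42 wide (y), 34 mm high, 0.2 kg. Origin on its underside, z up. Grip it across its two flat side walls (42 mm). The -x end is open: the pouring lip, at x -32, 14 mm up. From it a ramp falls 18 degrees inwards to a ridge (x 0.5 to 5.5, top z 10; floor z 3 mm). Starts with the lip to the robot's left (+y) within 35 degrees.
- barrel_front: Brass cylinder, diameter 24, length 30 mm, about 90 g, lying across the tin (axis along its y) on the ramp against the ridge, nearest the lip; centre at x -8, z 18 mm in the tin's frame. Origin at its centre. It rolls out over the lip once the lip end is tipped down by more than about 18 degrees.
- barrel_rear: Same brass cylinder, about 90 g, lying across the tin behind the ridge; centre at x +18, z 15 mm in the tin's frame. Origin at its centre. It stays behind the ridge until the lip end is tipped down by about 60 degrees.
- dish: Round blue plastic dish fixed to the bench, outer diameter 116 mm at the rim, inner diameter 104 mm at the floor, rim 24 mm high, floor 4 mm thick. Origin: centre of its underside, on the bench. A white dish of the same shape is a bystander.
Things that resemble listed ones, but are neither listed nor needed, are in the scene too. Leave any green look-alike of the tin alone.

How it is judged:
By the outcome, as a careful person would: the job done as asked, in the order asked, and still so for the second after the job is handed in, with the robot touching nothing.
It also fails if it takes over 51 s, if anything falls off the work surface, if the arm or the gripper's body presses on something with over 40 N, if the wrist force passes 120 N, or if a joint passes its speed limit or range.

## Robot

A 7-joint arm with a two-finger parallel gripper is mounted at the origin on the work surface. World frame = base frame: x ahead of the robot, y to its left, z up, the work surface at z = 0. Lengths are in m, angles in rad, forces in N, time in s.
With the tool pointing down it reaches from about 0.425 to 0.925 m from the base axis. Payload 6.8 kg.
Tool frame: the origin (TCP) lies between the finger pads; the fingertips stand 14 mm ahead of it and the grasp point (between the pads) lies 5 mm behind it; z points along the fingers, y is the line along which they close (so a half turn about z gives the same grasp; the last joint's range is limited). The gripper opens to 85 mm and grips with 20 to 120 N. Pads are 22 mm wide; open, the fingers measure 114 mm over their backs; the gripper's body (76 mm by 85 mm) begins 54 mm behind the grasp point. The pads swing forward as they close: fully open they stand 13 mm farther back than shut.
Start: joints at [1.186, 0.477, 0.022, 1.555, -0.011, 1.109, -0.083], TCP at [0.184, -0.649, 0.245] pointing down, gripper open.
Joint ranges: [-2.96, 2.96], [-0.34, 2.1], [-1.41, 1.46], [0.24, 2.44], [-1.37, 4.51], [0.17, 1.92], [-2.96, 2.96]. Speed limits (rad/s): [2.39, 2.39, 3.14, 3.14, 3.14, 3.14, 3.14].

## Interface

Orientations are given as a rotation vector (axis times angle).
In Python, from bench import r, eyes, ticket gives the robot as it stands. The module is installed in compiled form; this text tells all that it offers.
- The arm moves only by the tool arm_command, never from a script. Its argument "plan" is text: rows parted by semicolons, each of 4 numbers parted by spaces: the shift along the tool's x, y, z in m, then the turn about the tool's z in degrees. In form: tx ty tz yaw; .... A call has 1 to 20 rows; each row shifts and turns the commanded pose from where the row before left it, along the tool's axes as they then stand; what a row does not reach is not made up. A row lasts 1/8 s, in which the tool goes at most 62.5 mm and 10.7 degrees, less where a joint would pass 70% of its speed; a pose out of reach is approached as far as the arm can. A call is refused whole if a number of a shift passes 0.0625 or a number of a turn 10.7, either way. A call with a gripper value outside its range is refused whole. "hand" is the closure, from -1 (fully open) to 1 (shut), set as the call begins (left out, the last holds). The fingers move at their own pace and stop on an object; "grip_force" is the grip in N (left out, the last holds). Time passes only in rows, so rows that do not move let the fingers close. It gives the time, the measured TCP pose, the force, the opening and the grip force at its end, in the units of the state.
- r.get_obs(): the state, without advancing time (a new reading comes with each control period).
- eyes.grab_frame(name): name is "scene" or "top" or "wrist"; returns (picture, depth): 420x560x3 uint8, red, green, blue; 420x560 float32, m along the optical axis (not along the pixel's ray), 0 where there is no reading.
- eyes.calibration(name): a dict with "fov_y" (degrees; the focal length in pixels is half the picture's height over the tangent of half this angle, whatever the lens; pixels are square), "cx", "cy" (the principal point, pixels), "origin" and "attitude" of the camera in the world; the wrist camera has in their place "tool_from_camera" (4x4, takes a point from camera to tool coordinates, whose origin is the TCP and whose axes are the flange's). Camera axes: x right, y up, looking along -z (the intrinsics and any distortion apply to the point x, -y, -z); pixel columns grow to the right and rows downward; lengths in m; the calibration is good to about 2 mm. The wrist camera is an equidistant fisheye: a pixel r from the principal point sees the ray r / f radians off the axis. A picture is of the moment at which its call begins: read the wrist's pose just before it. calibration takes no time and is no camera call.
- ticket.hand_in(): hands the job in; it is judged then, once.
The state is a dict: "clock": time; "joints": joint angles; "qvel": joint speeds; "tau": joint torques, N m; "tcp_pos": TCP position; "orientation": TCP orientation; "contact_force": force on the tool from outside, world axes, zero at the start; "moment": the same for the moment, N m; "grip_width": finger opening in m; "gripper_force": force on a finger pad.
Only numpy, scipy, OpenCV 4.12 (cv2) and the standard library are available. Lean on these libraries where they do the work, as an engineer would, in place of code of your own. Each camera call takes 0.05 s, during which the arm holds its last target. There are 200 camera calls.

## Working session

There is one attempt and no reset: what is moved stays moved. The work goes in short steps, Python scripts to look and compute and a tool call to move; the robot and the scene stay as the last step left them, time stands still between calls to the robot, and variables do not carry over. Pictures are saved under pics/ and viewed, at most 10 in all, crops included, and the job is handed in when it is done.

Besides the shell and the picture viewer there is one more tool, called after "Emit:" by a JSON object that holds its "api" and its "payload", one argument or row to a line. arm_command: Moves the arm, as the interface text tells. Its arguments: {"type":"object","properties":{"plan":{"type":"string"},"hand":{"type":"number"},"grip_force":{"type":"number"}},"required":["plan"]}

```bash
mkdir -p pics
cat > h.py <<'E'
import numpy as np,cv2
from bench import r,eyes,ticket
from scipy.spatial.transform import Rotation as R
def save(n,im): cv2.imwrite('pics/'+n+'.png',im[:,:,::-1])
E
python3 - <<'E'
from h import *
o=r.get_obs();print(o)
for n in('scene','top'):
    im,d=eyes.grab_frame(n);save(n,im);np.savez(n,im=im,d=d);print(n,eyes.calibration(n))
print(eyes.calibration('wrist'))
a=np.load('scene.npz')['im'];b=np.load('top.npz')['im']
E
```

```text
{'clock': 0.0, 'joints': array([ 1.18591615,  0.47779894,  0.02235093,  1.55646329, -0.01147771,
        1.10927253, -0.08309782]), 'qvel': array([-0.00079426,  0.00019778, -0.00048157, -0.00044297, -0.0003882 ,
       -0.00060988,  0.00034568]), 'tau': array([ 1.73452790e-04, -5.96455872e+01,  1.60830840e+00, -2.81193709e+01,
        1.24768488e-02,  9.39875812e-03,  9.05723027e-06]), 'tcp_pos': array([ 0.1842711 , -0.64877419,  0.24432168]), 'orientation': array([-3.10980137e+00, -4.33171823e-01,  6.39859959e-04]), 'contact_force': array([-0.4463215 ,  0.14824029,  0.46944214]), 'moment': array([-0.00466644,  0.01607339, -0.01633416]), 'gripper_force': 0.0, 'grip_width': 0.08556817913437467}
scene {'fov_y': 43.825248860241096, 'cx': 285.79559703480083, 'cy': 206.76579548077467, 'origin': array([ 0.83777087, -0.57715617,  0.66884313]), 'attitude': array([0.78041045, 0.21898807, 0.45901866])}
top {'fov_y': 43.72229389459429, 'cx': 281.3450193227697, 'cy': 209.16138907052954, 'origin': array([ 0.34370329, -0.0057614 ,  1.02454202]), 'attitude': array([ 0.13356613, -0.12954467, -1.56947454])}
{'fov_y': 65.70646984690485, 'cx': 281.4772529217772, 'cy': 211.51967336360113, 'tool_from_camera': array([[-8.97579823e-04,  9.60582310e-01,  2.77994281e-01,
         7.22922490e-02],
       [ 9.99999515e-01,  9.74971692e-04, -1.40150986e-04,
        -3.46555938e-04],
       [-4.05663112e-04,  2.77994020e-01, -9.60582719e-01,
        -1.27672024e-01],
       [ 0.00000000e+00,  0.00000000e+00,  0.00000000e+00,
         1.00000000e+00]])}
```

View pics/scene.png

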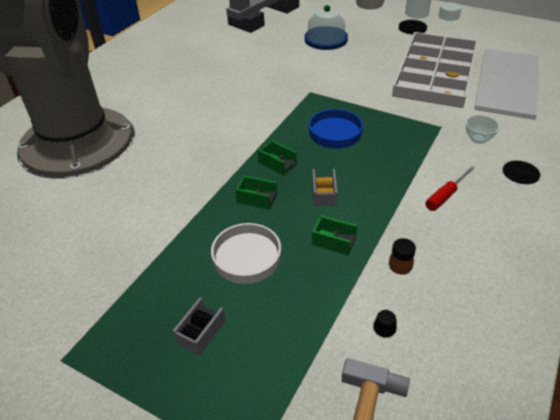

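View pics/top.png

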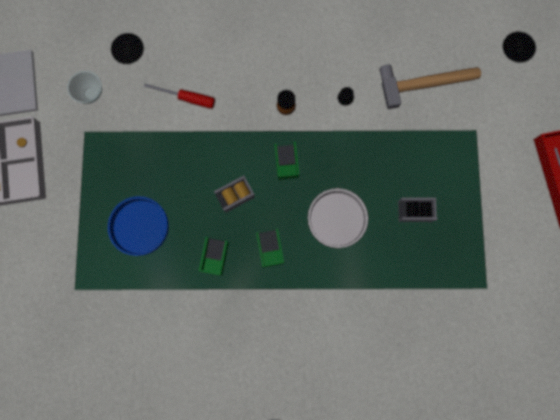

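The scene picture shows the brass-barrel tin at scene (324,187) and top (234,193), and the blue dish at scene (335,128) and top (139,226).

Candidates for the tin:
- the grey tin with brass barrels, top (234,193)
- the black-barrel twin, top (418,208)
- green look-alikes, top (287,160), (213,255) and (270,247)

I choose the brass tin at (234,193). The white dish at (338,218) is the bystander.

The moves allow no tilt, so I plan to pivot the tin in the pads by pressing its underside on the dish rim.

```bash
cat >> h.py <<'E'
def ray(n,px):
    c=eyes.calibration(n);f=210/np.tan(np.radians(c['fov_y']/2));px=np.atleast_2d(px).astype(float)
    d=np.c_[(px[:,0]-c['cx'])/f,-(px[:,1]-c['cy'])/f,-np.ones(len(px))]
    return c['origin'],R.from_rotvec(c['attitude']).apply(d)
def plane(n,px,z):
    o,d=ray(n,px);return o+d*((z-o[2])/d[:,2])[:,None]
def hsv(im): return cv2.cvtColor(np.ascontiguousarray(im),cv2.COLOR_RGB2HSV)
def blobs(m,amin=30):
    c,_=cv2.findContours(m.astype(np.uint8),cv2.RETR_EXTERNAL,cv2.CHAIN_APPROX_NONE)
    return [x for x in c if cv2.contourArea(x)>amin]
E
python3 - <<'E'
from h import *
for n in('top','scene'):
    z=np.load(n+'.npz');H=hsv(z['im'])
    m=cv2.inRange(H,(105,150,60),(130,255,255))
    for c in blobs(m,300):
        (u,v),ax,_=cv2.fitEllipse(c);print(n,'blue',u,v,ax,plane(n,[u,v],.024))
    m=cv2.inRange(H,(12,110,70),(30,255,255))
    for c in blobs(m,15):
        (u,v),wh,a=cv2.minAreaRect(c);print(n,'brass',u,v,wh,a,plane(n,[u,v],.026))
im=np.load('top.npz')['im'];sc=np.load('scene.npz')['im']
a=cv2.resize(im[165:225,200:270],None,fx=5,fy=5,interpolation=3);b=cv2.resize(sc[160:220,290:360],None,fx=5,fy=5,interpolation=3)
save('crop1',np.hstack([a,b]))
E
```

```text
top blue 137.45753479003906 225.743408203125 (58.12078857421875, 60.172454833984375) [[0.48121556 0.27435672 0.024     ]]
top brass 228.9923095703125 195.36154174804688 (15.256270408630371, 11.287158966064453) 60.2551155090332 [[0.54002514 0.09829978 0.026     ]]
top brass 240.75843811035156 189.2135009765625 (14.945971488952637, 11.447978019714355) 57.9946174621582 [[0.55215626 0.07554885 0.026     ]]
top brass 21.5 142.0 (6.0, 7.0) 90.0 [[0.64892855 0.51089362 0.026     ]]
top brass 438.7070007324219 79.20738220214844 (9.433813095092773, 81.86296081542969) 80.27242279052734 [[ 0.77753156 -0.32158744  0.026     ]]
scene blue 335.2369384765625 127.86497497558594 (38.94929122924805, 54.13129425048828) [[0.48723277 0.26085137 0.024     ]]
scene brass 366.8229064941406 401.2524719238281 (17.750547409057617, 40.42544174194336) 13.240520477294922 [[ 0.77060243 -0.26518123  0.026     ]]
scene brass 324.5 184.5 (15.0, 17.0) 90.0 [[0.54467579 0.08662037 0.026     ]]
scene brass 451.8099365234375 73.83000183105469 (12.303659439086914, 4.525484085083008) 8.130102157592773 [[0.64448926 0.58109495 0.026     ]]
scene brass 107.4706039428711 38.11764907836914 (8.246211051940918, 4.850712299346924) 14.03624439239502 [[-0.23351337  0.36060675  0.026     ]]
scene brass 89.55882263183594 40.23529815673828 (19.645383834838867, 5.820854663848877) 75.96376037597656 [[-0.26912148  0.32972028  0.026     ]]
scene brass 155.0 9.5 (19.0, 36.0) 90.0 [[-0.232832    0.56351682  0.026     ]]
```

View pics/crop1.png

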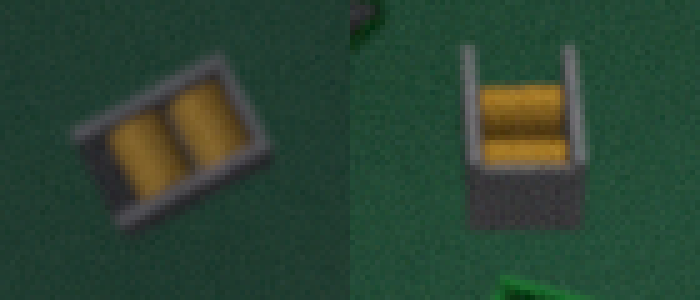

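The crop confirms an open grey tin with two brass barrels at top-view (229,195) and (241,189). Its open lip points left and down, at a heading of about 118°, and the side walls are full height. Next I move above it.

Emit:
{"api": "arm_command", "payload": {
  "plan": "0.037 -0.020 0 0;0.037 -0.020 0 0;0.037 -0.020 0 0;0.037 -0.020 0 0;0.037 -0.020 0 0;0.037 -0.020 0 0;0.037 -0.020 0 0;0.037 -0.020 0 0;0.037 -0.020 0 0;0.037 -0.020 0 0;0.037 -0.020 0 0;0.037 -0.020 0 0;0.010 -0.040 0 0;0.010 -0.040 0 0;0.010 -0.040 0 0;0.010 -0.040 0 0;0.010 -0.040 0 0;0.010 -0.040 0 0;0.010 -0.040 0 0;0.010 -0.040 0 0",
  "hand": -1,
  "grip_force": 40
}}

```text
clock: 2.6
tcp_pos: [0.5351, 0.0338, 0.245]
orientation: [3.111, 0.433, -0.001]
contact_force: [1.0, -0.7, -0.2]
grip_width: 0.0854
gripper_force: 0.0
```

Emit:
{"api": "arm_command", "payload": {
  "plan": "0.010 -0.040 0 0;0.010 -0.040 0 0;0 0 0 -10.2;0 0 0 -10.2;0 0 0 -10.2;0 0 0 -10.2;0 0 0 -10.2;0 0 0 -10.2;0 0 0 -10.2;0 0 0 -10.2;0 0 0 -10.2;0 0 0 -10.2;0 0 0 0"
}}

```text
clock: 4.22
tcp_pos: [0.5327, 0.1147, 0.2449]
orientation: [-1.624, -2.689, 0.001]
contact_force: [0.3, -0.4, 1.3]
grip_width: 0.085
gripper_force: 0.0
```

```bash
cat >> h.py <<'E'
def wpts(px,z,o):
    c=eyes.calibration('wrist');f=210/np.tan(np.radians(c['fov_y']/2));px=np.atleast_2d(px).astype(float)
    q=px-[c['cx'],c['cy']];rr=np.hypot(*q.T)+1e-9;t=rr/f
    d=np.c_[np.sin(t)*q[:,0]/rr,-np.sin(t)*q[:,1]/rr,-np.cos(t)]
    T=c['tool_from_camera'];W=R.from_rotvec(o['orientation'])
    d=W.apply(d@T[:3,:3].T);p=o['tcp_pos']+W.apply(T[:3,3])
    return p+d*((z-p[2])/d[:,2])[:,None]
E
python3 - <<'E'
from h import *
o=r.get_obs();im,d=eyes.grab_frame('wrist');save('w1',im);np.savez('w1',im=im,d=d,p=o['tcp_pos'],q=o['orientation'])
print(o['clock'],o['joints'],o['tcp_pos'],np.round(R.from_rotvec(o['orientation']).as_matrix(),3))
H=hsv(im);m=cv2.inRange(H,(12,110,70),(30,255,255))
for c in blobs(m,300):
    (u,v),wh,a=cv2.minAreaRect(c);print('brass',u,v,wh,a,wpts([u,v],.028,o))
E
```

```text
4.225 [ 0.2093135   0.33474365 -0.65653327  1.83328421  0.23262672  1.05201431
 -0.05255068] [0.53267325 0.11468895 0.24493054] [[-0.466  0.885 -0.001]
 [ 0.885  0.466  0.   ]
 [ 0.    -0.001 -1.   ]]
brass 363.4840087890625 324.2664489746094 (18.479286193847656, 26.8565616607666) 70.82099914550781 [[0.71540851 0.00262765 0.028     ]]
brass 280.5 210.5 (41.0, 27.0) 90.0 [[0.54621793 0.08997554 0.028     ]]
```

View pics/w1.png

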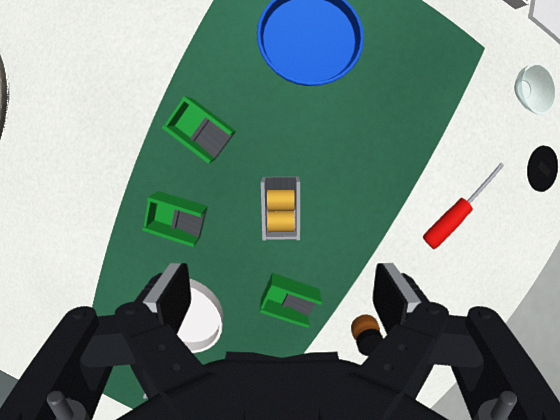

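The wrist view shows the brass tin at (262–300, 178–240), well aligned with the tool, and the blue dish at (310,38). I refine the positions from these.

Run:
```python
from h import *
w=np.load('w1.npz');im=w['im'];o={'tcp_pos':w['p'],'orientation':w['q']};W=R.from_rotvec(w['q']).as_matrix()
def T(P): return np.round((P-w['p'])@W,4)
H=hsv(im)
m=((H[:,:,1]<70)&(H[:,:,2]>60)); m[:170]=0;m[250:]=0;m[:,:252]=0;m[:,310:]=0
c=max(blobs(m,100),key=cv2.contourArea);h=cv2.convexHull(c);b=cv2.boxPoints(cv2.minAreaRect(h));print(b);P=wpts(b,.034,o);print('corners tool',T(P)[:,:2])
B=cv2.inRange(H,(12,110,70),(30,255,255));B[:170]=0;B[250:]=0;B[:,:252]=0;B[:,310:]=0
ys,xs=np.nonzero(B);print('brass v range',ys.min(),ys.max(),xs.min(),xs.max(),T(wpts([[xs.mean(),ys.min()],[xs.mean(),ys.max()]],.022,o)))
m=cv2.inRange(H,(105,150,60),(130,255,255));c=max(blobs(m,300),key=cv2.contourArea);c=c[c[:,0,1]>3]
P=wpts(c[:,0] if c.ndim==3 else c,.024,o);
(u,v),ax,_=cv2.fitEllipse((P[:,:2]*1000).astype(np.float32));print('dish',u,v,ax)
```

```text
[[261. 176.]
 [299. 176.]
 [299. 240.]
 [261. 240.]]
corners tool [[ 0.0114 -0.0199]
 [ 0.0114  0.0202]
 [-0.0608  0.0212]
 [-0.0608 -0.0212]]
brass v range 190 231 267 294 [[-0.0065  0.0006  0.2229]
 [-0.0544  0.0005  0.2229]]
dish 484.384033203125 276.4798889160156 (113.55207061767578, 114.267822265625)
```

Emit:
{"api": "arm_command", "payload": {
  "plan": "-0.007 0 0.0227 0;0 0 0.0227 0;0 0 0.0227 0;0 0 0.0227 0;0 0 0.0227 0;0 0 0.0227 0;0 0 0.0227 0;0 0 0.0227 0;0 0 0.0227 0;0 0 0.0227 0;0 0 0 0"
}}

```text
clock: 5.65
tcp_pos: [0.5349, 0.1084, 0.0169]
orientation: [-1.623, -2.687, 0.004]
contact_force: [-0.5, -0.1, -0.0]
grip_width: 0.0857
gripper_force: 0.0
```

Emit:
{"api": "arm_command", "payload": {
  "plan": "0 0 0 0;0 0 0 0;0 0 0 0;0 0 0 0;0 0 0 0;0 0 0 0;0 0 0 0;0 0 0 0",
  "hand": 1,
  "grip_force": 50
}}

```text
clock: 6.65
tcp_pos: [0.5365, 0.1088, 0.0194]
orientation: [1.622, 2.689, 0.0]
contact_force: [-1.2, -0.8, 6.6]
grip_width: 0.0413
gripper_force: 50.8
```

Emit:
{"api": "arm_command", "payload": {
  "plan": "0 0 -0.01 0;0 0 -0.01 0;0 0 -0.01 0;0 0 -0.01 0;0 0 0 0"
}}

```text
clock: 7.28
tcp_pos: [0.5368, 0.1089, 0.0593]
orientation: [1.621, 2.69, 0.002]
contact_force: [0.4, 0.2, -5.4]
grip_width: 0.0409
gripper_force: 51.6
```

Run:
```python
from h import *
o=r.get_obs();print(o['clock'],o['tcp_pos'],o['contact_force'],o['moment'],o['grip_width'])
im,d=eyes.grab_frame('wrist');im2,_=eyes.grab_frame('scene')
a=im[130:430,130:430]
b=cv2.resize(im2[120:220,270:370],(300,300),interpolation=3)
a=np.pad(a,((0,300-a.shape[0]),(0,0),(0,0)))
save('w2',np.hstack([a,b]))
```

```text
7.275 [0.53679647 0.10891966 0.05928475] [ 0.37419985  0.24616796 -5.44264226] [0.13119829 0.05701053 0.02938806] 0.04088090062711471
```

View pics/w2.png

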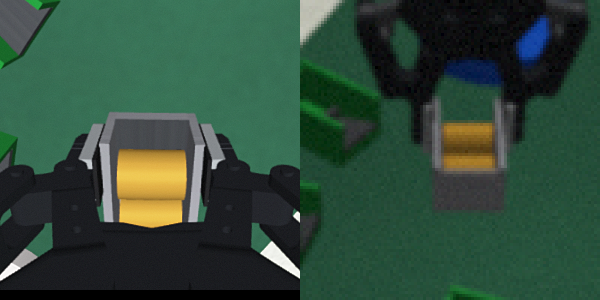

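The tin is held level with both barrels in it. Next I go over the dish, with the near rim under the rear underside.

Emit:
{"api": "arm_command", "payload": {
  "plan": "0.015 0.003 0 0;0.015 0.003 0 0;0.015 0.003 0 0;0.015 0.003 0 0;0.015 0.003 0 0;0.015 0.003 0 0;0.015 0.003 0 0;0.015 0.003 0 0;0.015 0.003 0 0;0.014 0.004 0 0;0 0 0.004 0;0 0 0.004 0;0 0 0.003 0;0 0 0 0"
}}

```text
clock: 9.12
tcp_pos: [0.4939, 0.2542, 0.0469]
orientation: [-1.623, -2.69, 0.001]
contact_force: [-0.1, 1.0, -4.5]
grip_width: 0.0411
gripper_force: 51.5
```

Run:
```python
from h import *
o=r.get_obs();print(o['clock'],o['tcp_pos'],o['contact_force'],o['moment'],o['grip_width'])
im,d=eyes.grab_frame('wrist');im2,_=eyes.grab_frame('scene')
a=np.pad(im[120:420,130:430],((0,0),(0,0),(0,0)))
b=cv2.resize(im2[80:180,280:380],(300,300),interpolation=3)
save('w3',np.hstack([a,b]))
```

```text
9.125 [0.49393608 0.25420854 0.04686624] [-0.08945645  1.01896616 -4.45266101] [ 0.10479671  0.04321796 -0.00413595] 0.04112565236230213
```

View pics/w3.png

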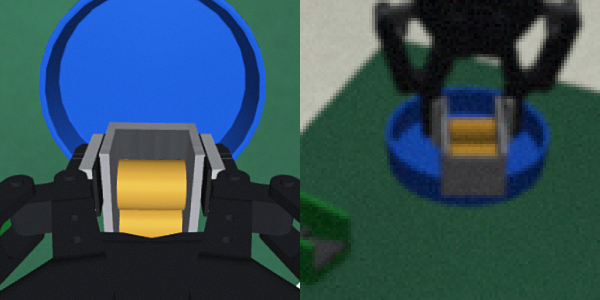

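The tin is centred over the dish, with its lip over the floor and its rear over the near rim. Now I press down slowly to start the pivot.

Emit:
{"api": "arm_command", "payload": {
  "plan": "0 0 0.001 0;0 0 0.001 0;0 0 0.001 0;0 0 0.001 0;0 0 0.001 0;0 0 0.001 0;0 0 0.001 0;0 0 0.001 0;0 0 0 0"
}}

```text
clock: 10.35
tcp_pos: [0.4933, 0.2562, 0.0414]
orientation: [1.62, 2.691, 0.0]
contact_force: [-8.6, -1.6, 18.4]
grip_width: 0.041
gripper_force: 53.6
```

```bash
cat > look.py <<'E'
from h import *
import sys
o=r.get_obs();print(o['clock'],o['tcp_pos'],o['contact_force'],o['moment'],o['grip_width'])
im,d=eyes.grab_frame('wrist');im2,_=eyes.grab_frame('scene')
a=im[120:420,130:430]
b=cv2.resize(im2[80:180,280:380],(300,300),interpolation=3)
save(sys.argv[1],np.hstack([a,b]))
H=hsv(im);m=cv2.inRange(H,(12,110,70),(30,255,255));m[:,:200]=0;m[:,360:]=0
for c in blobs(m,100): print('brass bbox',cv2.boundingRect(c))
E
python3 look.py w4
```

```text
10.35 [0.49334674 0.25619465 0.04137142] [-8.61690834 -1.55877974 18.37492962] [-0.85958821  1.59832807 -0.19955679] 0.0409758669292479
brass bbox (246, 281, 71, 77)
```

View pics/w4.png

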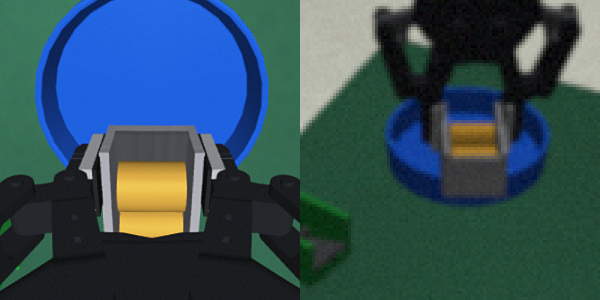

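Emit:
{"api": "arm_command", "payload": {
  "plan": "0 0 0 0;0 0 0.001 0;0 0 0.001 0;0 0 0.001 0;0 0 0 0",
  "grip_force": 28
}}

```text
clock: 11.08
tcp_pos: [0.4928, 0.2575, 0.0387]
orientation: [-1.619, -2.692, -0.002]
contact_force: [-9.8, 0.9, 19.6]
grip_width: 0.0411
gripper_force: 55.0
```

```bash
python3 look.py w5
```

```text
11.075 [0.49279008 0.25750117 0.03866769] [-9.78923451  0.89033234 19.61562018] [-0.38042944  2.01856419 -0.26861724] 0.04109536726521536
brass bbox (246, 283, 71, 75)
```

Emit:
{"api": "arm_command", "payload": {
  "plan": "0 0 0 0;0 0 0.001 0;0 0 0.001 0;0 0 0.001 0;0 0 0 0",
  "hand": 1,
  "grip_force": 28
}}

```text
clock: 11.8
tcp_pos: [0.4924, 0.2586, 0.0359]
orientation: [-1.617, -2.692, -0.004]
contact_force: [-12.1, 2.0, 21.4]
grip_width: 0.0411
gripper_force: 56.6
```

```bash
python3 look.py w6
```

```text
11.8 [0.49235686 0.25857532 0.03588138] [-12.12455984   2.02156127  21.38731139] [-0.04846353  2.21585902 -0.23801245] 0.041127108631658194
brass bbox (246, 285, 72, 73)
```

View pics/w6.png

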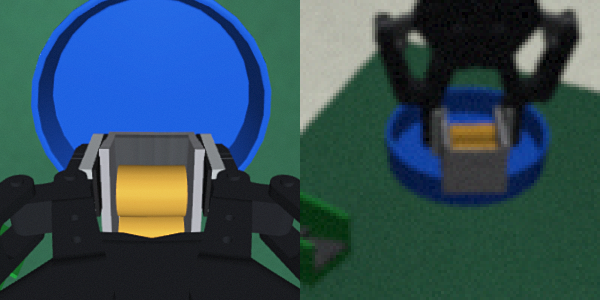

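Seen from the rear, the tin is tilting lip-down while the barrels at (150,190) stay put. I continue slowly.

Emit:
{"api": "arm_command", "payload": {
  "plan": "0 -0.001 0.001 0;0 0 0.001 0;0 0 0.001 0;0 0 0.001 0;0 0 0 0;0 0 0 0"
}}

```text
clock: 12.65
tcp_pos: [0.4918, 0.2596, 0.0323]
orientation: [-1.616, -2.692, -0.008]
contact_force: [-12.2, 4.8, 22.3]
grip_width: 0.041
gripper_force: 58.6
```

```bash
python3 look.py w7
```

```text
12.65 [0.49181162 0.25962833 0.03231299] [-12.16813516   4.78820871  22.2664645 ] [ 0.53382373  2.16517789 -0.32241919] 0.04100912480917924
brass bbox (245, 287, 73, 71)
```

Emit:
{"api": "arm_command", "payload": {
  "plan": "0 -0.001 0.001 0;0 0 0.001 0;0 0 0.001 0;0 0 0 0;0 0 0 0"
}}

```text
clock: 13.38
tcp_pos: [0.4915, 0.2601, 0.0298]
orientation: [-1.616, -2.693, -0.011]
contact_force: [-9.7, 6.8, 23.1]
grip_width: 0.0413
gripper_force: 60.6
```

```bash
python3 look.py w8
```

```text
13.375 [0.49147762 0.26012225 0.02979696] [-9.70797093  6.82444025 23.08509328] [ 0.72726122  2.13305411 -0.22621459] 0.0413312480813737
brass bbox (245, 287, 74, 71)
```

View pics/w8.png

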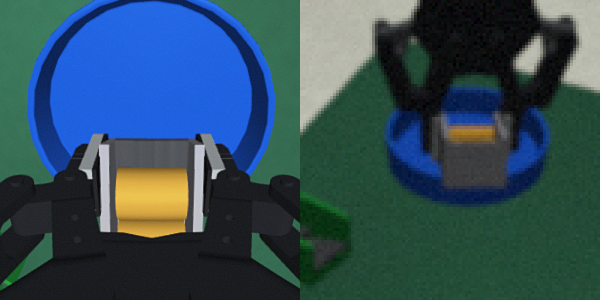

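Still tilting, with the front barrel at (152,190) held on the ramp. A little more.

Emit:
{"api": "arm_command", "payload": {
  "plan": "0 0 0.001 0;0 0 0.001 0;0 0 0.001 0;0 0 0 0;0 0 0 0"
}}

```text
clock: 14.1
tcp_pos: [0.4913, 0.2606, 0.0268]
orientation: [-1.615, -2.693, -0.012]
contact_force: [-11.4, 7.6, 23.2]
grip_width: 0.0411
gripper_force: 62.8
```

```bash
python3 look.py w9
```

```text
14.1 [0.49131083 0.2606341  0.02676377] [-11.38472804   7.6012201   23.15213158] [ 0.96872488  2.12948476 -0.27620838] 0.04113626082300407
brass bbox (247, 339, 69, 19)
brass bbox (247, 191, 72, 53)
```

The front barrel has rolled out. I hold the tilt for over a second.

Emit:
{"api": "arm_command", "payload": {
  "plan": "0 0 0 0;0 0 0 0;0 0 0 0;0 0 0 0;0 0 0 0;0 0 0 0;0 0 0 0;0 0 0 0;0 0 0 0;0 0 0 0;0 0 0 0;0 0 0 0;0 0 0 0"
}}

```text
clock: 15.82
tcp_pos: [0.4913, 0.2607, 0.0268]
orientation: [-1.615, -2.693, -0.012]
contact_force: [-12.6, 7.3, 22.4]
grip_width: 0.0418
gripper_force: 62.8
```

```bash
python3 look.py w10
```

```text
15.825 [0.49131597 0.26065278 0.02679085] [-12.60844655   7.27549009  22.44405533] [ 0.952808    2.10905941 -0.2289788 ] 0.04184560260752917
brass bbox (247, 339, 69, 19)
brass bbox (245, 123, 75, 57)
```

View pics/w10.png

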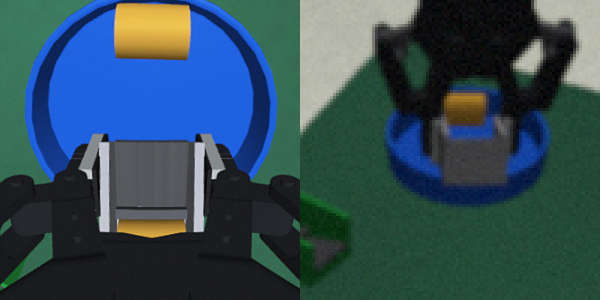

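The front barrel lies in the dish at wrist crop (152,30), and the rear barrel is still in the tin at (152,228). I lift and return to the original spot.

Emit:
{"api": "arm_command", "payload": {
  "plan": "0 0 -0.002 0;0 0 -0.003 0;0 0 -0.005 0;0 0 -0.007 0;0 0 -0.01 0;0 0 -0.01 0;0 0 -0.01 0;0 0 0 0;-0.015 -0.003 0 0;-0.015 -0.003 0 0;-0.015 -0.003 0 0;-0.015 -0.003 0 0;-0.015 -0.003 0 0;-0.015 -0.003 0 0;-0.015 -0.003 0 0;-0.015 -0.003 0 0;-0.015 -0.003 0 0;-0.015 -0.003 0 0;-0.005 0 0 0;0 0 0 0",
  "grip_force": 50
}}

```text
clock: 18.42
tcp_pos: [0.5382, 0.1029, 0.0703]
orientation: [-1.622, -2.69, -0.0]
contact_force: [0.2, -0.0, -3.2]
grip_width: 0.0414
gripper_force: 59.4
```

```bash
python3 look.py w11; python3 -c "
from h import *
im,_=eyes.grab_frame('scene');save('s11',cv2.resize(im[80:230,250:400],(600,600),interpolation=3))"
```

```text
18.425 [0.53822464 0.10287541 0.07028988] [ 0.18136848 -0.0483904  -3.19188035] [0.08868766 0.04923974 0.01444572] 0.04140951691408723
brass bbox (247, 339, 69, 19)
```

View pics/s11.png

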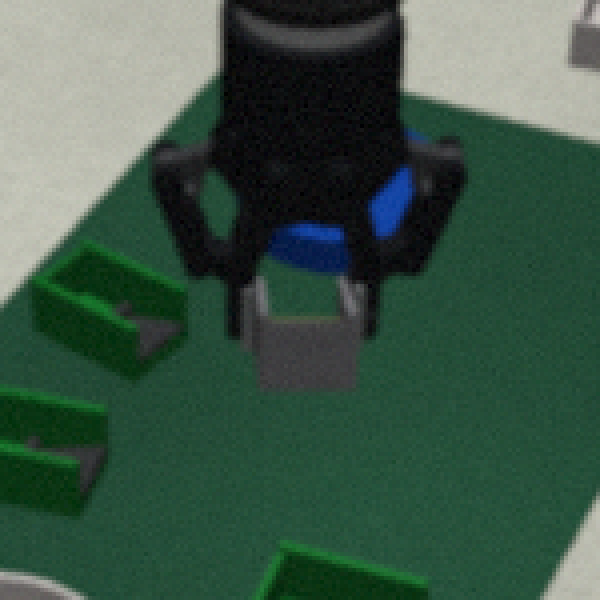

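The tin is still tilted and holds the rear barrel. Before setting it down, I measure its tilt and offset in the grip from the depth image.

```bash
cat > tilt.py <<'E'
from h import *
o=r.get_obs();im,d=eyes.grab_frame('wrist')
c=eyes.calibration('wrist');f=210/np.tan(np.radians(c['fov_y']/2));T=c['tool_from_camera']
v,u=np.mgrid[200:420,210:350];q=np.stack([u-c['cx'],v-c['cy']],-1);rr=np.hypot(q[...,0],q[...,1])+1e-9;t=rr/f
k=d[200:420,210:350]
P=np.stack([np.tan(t)*q[...,0]/rr*k,-np.tan(t)*q[...,1]/rr*k,-k],-1)@T[:3,:3].T+T[:3,3]
ok=(k>0)&(abs(abs(P[...,1])-.0195)<.0035)&(P[...,0]>-.06)&(P[...,0]<.04)&(P[...,2]>-.04)&(P[...,2]<.03)
for s in(1,-1):
    p=P[ok&(s*P[...,1]>0)];b=[]
    for x in np.arange(-.04,.03,.005):
        w=p[abs(p[:,0]-x)<.0025]
        if len(w)>3: b.append((x,np.percentile(w[:,2],5)))
    print(s,np.round(np.array(b)*1000,1).tolist())
m=abs(P[...,1])<.012; m&=(k>0)&(P[...,0]>-.06)&(P[...,0]<.04)&(P[...,2]<.035); p=P[m]
print('mid',[(round(x*1000),round(float(np.median(p[abs(p[:,0]-x)<.0025][:,2]))*0+float(np.median(p[abs(p[:,0]-x)<.0025][:,2])*1000),1)) for x in np.arange(-.04,.035,.005) if (abs(p[:,0]-x)<.0025).sum()>3])
print(o['clock'],o['tcp_pos'],o['contact_force'],o['gripper_force'])
E
python3 tilt.py
```

```text
1 [[-35.0, -5.1], [-30.0, -12.4], [-25.0, -16.0], [-20.0, -25.1], [-15.0, -25.6], [-10.0, -24.0], [-5.0, -24.3], [-0.0, -24.2], [5.0, -24.1], [10.0, -37.0], [15.0, -13.2]]
-1 [[-20.0, -25.6], [-15.0, -26.2], [-10.0, -24.6], [-5.0, -24.7], [-0.0, -25.6], [5.0, -28.1], [10.0, -37.7], [15.0, -35.1]]
mid [(-30, -3.5), (-25, -4.4), (-20, 4.8), (-15, 5.3), (-10, 5.8), (-5, 6.3), (0, 6.9), (5, 7.5), (10, -71.3), (15, -72.0), (20, -84.5)]
18.575 [0.5378663  0.10388599 0.07035548] [-0.08884156  0.31578606 -3.3284271 ] 59.4026917219162
```

The tilt is about 24°, with little slip. I touch the lip's lower edge on the bench, then press and drag rearward so the tin levels about that edge.

Emit:
{"api": "arm_command", "payload": {
  "plan": "0 0 0.01 0;0 0 0.01 0;0 0 0.01 0;0 0 0.01 0;0 0 0.005 0;0 0 0.003 0;0 0 0.002 0;0 0 0 0;0 0 0.001 0;0 0 0.001 0;0 0 0 0",
  "hand": 1,
  "grip_force": 20
}}

```text
clock: 20.0
tcp_pos: [0.5383, 0.1031, 0.0188]
orientation: [1.621, 2.69, 0.0]
contact_force: [-2.0, -1.2, 3.4]
grip_width: 0.0411
gripper_force: 60.3
```

Emit:
{"api": "arm_command", "payload": {
  "plan": "-0.001 0 0 0;-0.001 0 0 0;-0.001 0 0 0;-0.001 0 0 0;0 0 0 0"
}}

```text
clock: 20.62
tcp_pos: [0.5403, 0.1008, 0.0187]
orientation: [-1.62, -2.692, -0.003]
contact_force: [-3.3, 4.1, 5.6]
grip_width: 0.0415
gripper_force: 60.3
```

```bash
python3 tilt.py | tail -2
```

```text
mid [(-30, -3.4), (-25, -4.4), (-20, 4.8), (-15, 5.3), (-10, 5.8), (-5, 6.3), (0, 6.7), (5, 8.1), (10, -70.3), (15, 18.7), (20, -82.9), (25, 19.0), (30, 19.0), (35, 19.0)]
20.625 [0.54026118 0.10080416 0.0187226 ] [-3.27190366  4.08121821  5.6163516 ] 60.30853986740112
```

Emit:
{"api": "arm_command", "payload": {
  "plan": "0 0 0.001 0;0 0 0.001 0;-0.001 0 0 0;-0.001 0 0 0;-0.001 0 0 0;-0.001 0 0 0;-0.001 0 0 0;-0.001 0 0 0;-0.001 0 0 0;-0.001 0 0 0;0 0 0 0"
}}

```text
clock: 22.05
tcp_pos: [0.5438, 0.0976, 0.0184]
orientation: [-1.616, -2.693, -0.009]
contact_force: [-9.2, 9.7, 20.9]
grip_width: 0.0412
gripper_force: 62.4
```

```bash
python3 tilt.py | tail -2
```

```text
mid [(-30, -3.3), (-25, -4.5), (-20, 4.8), (-15, 5.3), (-10, 5.8), (-5, 6.2), (0, 6.7), (5, 7.8), (10, -70.2), (15, 18.4), (20, -82.9), (25, 18.8), (30, 18.8), (35, 18.9)]
22.05 [0.54378679 0.09758708 0.01841257] [-9.24870578  9.68888741 20.9172618 ] 62.41211414337158
```

Emit:
{"api": "arm_command", "payload": {
  "plan": "-0.001 0 0 0;-0.001 0 0 0;-0.001 0 0 0;-0.001 0 0.0005 0;-0.001 0 0.0005 0;-0.001 0 0 0;-0.001 0 0 0;-0.001 0 0 0;-0.001 0 0 0;-0.001 0 0 0;0 0 0 0"
}}

```text
clock: 23.48
tcp_pos: [0.5488, 0.0914, 0.0183]
orientation: [-1.614, -2.694, -0.015]
contact_force: [-10.7, 15.0, 27.7]
grip_width: 0.0415
gripper_force: 63.2
```

```bash
python3 tilt.py | tail -2
```

```text
mid [(-30, -3.5), (-25, -4.4), (-20, 4.8), (-15, 5.3), (-10, 5.8), (-5, 6.3), (0, 6.7), (5, 7.8), (10, -70.2), (15, 18.4), (20, -82.9), (25, 18.7), (30, 18.7), (35, 18.8)]
23.475 [0.5488349  0.09143563 0.0183274 ] [-10.68753482  14.99170867  27.71584797] 63.22295308113098
```

The grip is holding its force, so the tin doesn't pivot. I ease the fingers open gradually so it pivots down under its own weight.

Emit:
{"api": "arm_command", "payload": {
  "plan": "0 0 0 0;0 0 0 0;0 0 0 0",
  "hand": 0.15,
  "grip_force": 20
}}

```text
clock: 23.9
tcp_pos: [0.5488, 0.0915, 0.0183]
orientation: [-1.614, -2.694, -0.015]
contact_force: [-11.2, 15.1, 27.3]
grip_width: 0.0413
gripper_force: 63.2
```

Emit:
{"api": "arm_command", "payload": {
  "plan": "0 0 0 0;0 0 0 0;0 0 0 0",
  "hand": 0.06
}}

```text
clock: 24.28
tcp_pos: [0.5488, 0.0915, 0.0183]
orientation: [-1.614, -2.694, -0.014]
contact_force: [-11.1, 14.6, 27.6]
grip_width: 0.041
gripper_force: 63.2
```

Emit:
{"api": "arm_command", "payload": {
  "plan": "0 0 0 0;0 0 0 0;0 0 0 0",
  "hand": 0.03
}}

```text
clock: 24.65
tcp_pos: [0.5506, 0.0878, 0.0173]
orientation: [1.617, 2.691, 0.012]
contact_force: [-2.2, 8.0, 14.0]
grip_width: 0.0418
gripper_force: 38.0
```

```bash
python3 tilt.py | tail -2
```

```text
mid [(-25, -9.4), (-20, 5.6), (-15, 5.9), (-10, 5.8), (-5, 5.8), (0, 5.8), (5, 6.0), (10, -69.6), (15, 17.4), (20, -82.9), (25, 17.7), (30, 17.7), (35, 17.8)]
24.65 [0.55057164 0.08778644 0.01733924] [-2.15394527  8.0079075  14.01374821] 37.98605024814606
```

It's levelling: the tilt is now about 18°. I keep dragging and pressing.

Emit:
{"api": "arm_command", "payload": {
  "plan": "-0.001 0 0.0005 0;-0.001 0 0.0005 0;-0.001 0 0.0005 0;-0.001 0 0.0005 0;-0.001 0 0 0;-0.001 0 0 0;-0.001 0 0 0;-0.001 0 0 0;0 0 0 0"
}}

```text
clock: 25.82
tcp_pos: [0.5537, 0.0802, 0.015]
orientation: [1.618, 2.692, 0.01]
contact_force: [-2.8, 7.9, 13.7]
grip_width: 0.0419
gripper_force: 38.8
```

```bash
python3 tilt.py | tail -2
```

```text
mid [(-30, -15.6), (-25, -11.3), (-20, 1.7), (-15, 7.5), (-10, 6.7), (-5, 5.8), (0, 5.0), (5, 4.3), (10, -69.8), (15, 14.2), (20, -82.8), (25, 15.4), (30, 15.4), (35, 15.5)]
25.825 [0.55374227 0.08024382 0.01500836] [-2.75566744  7.89602217 13.66470439] 38.78968834877014
```

The tilt is down to about 9°. I ease the grip further so it settles.

Emit:
{"api": "arm_command", "payload": {
  "plan": "-0.001 0 0 0;-0.001 0 0 0;-0.001 0 0 0;-0.001 0 0 0;0 0 0 0;0 0 0 0",
  "hand": 0.02
}}

```text
clock: 26.62
tcp_pos: [0.5541, 0.0735, 0.0135]
orientation: [1.621, 2.691, 0.001]
contact_force: [-1.9, 5.7, 5.4]
grip_width: 0.0418
gripper_force: 10.4
```

```bash
python3 tilt.py | tail -2
```

```text
mid [(-30, -11.5), (-25, -7.9), (-20, 4.1), (-15, 10.1), (-10, 8.9), (-5, 7.2), (0, 5.7), (5, 4.2), (10, -70.4), (15, 3.4), (20, -82.8), (25, 13.8), (30, 13.8), (35, 13.8)]
26.625 [0.55406791 0.07354656 0.01352596] [-1.88578134  5.6543384   5.38172346] 10.351718366146088
```

Nearly flat, about 1.5° of tilt left. I release.

Emit:
{"api": "arm_command", "payload": {
  "plan": "0 0 -0.001 0;0 0 0 0;0 0 0 0",
  "hand": -0.05
}}

```text
clock: 27.05
tcp_pos: [0.5538, 0.072, 0.014]
orientation: [-1.622, -2.69, 0.002]
contact_force: [0.3, -0.0, -0.2]
grip_width: 0.0446
gripper_force: 0.0
```

Emit:
{"api": "arm_command", "payload": {
  "plan": "0 0 0 0;0 0 0 0;0 0 0 0;0 0 0 0;0 0 0 0;0 0 0 0;0 0 0 0;0 0 0 0",
  "hand": -1
}}

```text
clock: 28.05
tcp_pos: [0.5539, 0.073, 0.0143]
orientation: [1.621, 2.691, -0.0]
contact_force: [0.7, 0.3, -0.2]
grip_width: 0.0856
gripper_force: 0.0
```

Emit:
{"api": "arm_command", "payload": {
  "plan": "0 0 -0.01 0;0 0 -0.02 0;0 0 -0.02 0;0 0 -0.02 0;0 0 -0.02 0;0 0 -0.02 0;0 0 -0.02 0;0 0 -0.02 0;0 0 -0.02 0;0 0 -0.02 0;0 0 -0.02 0;0 0 0 0"
}}

```text
clock: 29.55
tcp_pos: [0.555, 0.0733, 0.2262]
orientation: [1.62, 2.689, 0.003]
contact_force: [-0.3, 0.5, -1.0]
grip_width: 0.0857
gripper_force: 0.0
```

Run:
```python
from h import *
o=r.get_obs();print(o['clock'],o['tcp_pos'],o['contact_force'],o['grip_width'])
im,d=eyes.grab_frame('wrist');save('w20',im)
H=hsv(im);m=cv2.inRange(H,(12,110,70),(30,255,255));m[:,:180]=0
for c in blobs(m,100): 
    b=cv2.boundingRect(c);print('brass',b,wpts([b[0]+b[2]/2,b[1]+b[3]/2],.027,o))
c=eyes.calibration('wrist');f=210/np.tan(np.radians(c['fov_y']/2));T=c['tool_from_camera']
v,u=np.mgrid[0:420,0:560];q=np.stack([u-c['cx'],v-c['cy']],-1);rr=np.hypot(q[...,0],q[...,1])+1e-9;t=rr/f
P=np.stack([np.tan(t)*q[...,0]/rr*d,-np.tan(t)*q[...,1]/rr*d,-d],-1)@T[:3,:3].T+T[:3,3]
P=R.from_rotvec(o['orientation']).apply(P.reshape(-1,3))+o['tcp_pos']
# tin points: near TCP, height 25-45mm; local axes
L=(P-o['tcp_pos'])@R.from_rotvec(o['orientation']).as_matrix()
for s in(1,-1):
    print(s,[(round(x*1e3),round(float(np.percentile(P[k][:,2],97))*1e3,1)) for x in np.arange(-.07,.03,.01) if (k:=(abs(L[:,0]-x)<.004)&(abs(L[:,1]-s*.0195)<.003)&(P[:,2]<.06)).sum()>3])
print('mid',[(round(x*1e3),round(float(np.median(P[k][:,2]))*1e3,1)) for x in np.arange(-.07,.03,.005) if (k:=(abs(L[:,0]-x)<.002)&(abs(L[:,1])<.01)&(P[:,2]<.06)).sum()>3])
```

```text
29.55 [0.55497349 0.07328664 0.22619797] [-0.32346013  0.4732693  -0.99532656] 0.08567401360506764
brass (358, 293, 16, 27) [[ 0.7153913  -0.00587241  0.027     ]]
brass (267, 206, 28, 21) [[0.57056577 0.04761462 0.027     ]]
1 [(-70, 1.2), (-60, 1.3), (-50, 34.2), (-40, 34.1), (-30, 34.4), (-20, 34.5), (-10, 34.8), (0, 34.7), (10, 34.6), (20, 8.1)]
-1 [(-70, 0.7), (-60, 0.2), (-50, 34.1), (-40, 34.1), (-30, 34.4), (-20, 34.3), (-10, 34.4), (0, 34.4), (10, 34.6), (20, 10.3)]
mid [(-70, -0.3), (-65, -0.2), (-60, 0.2), (-50, 29.8), (-45, 24.4), (-40, 23.8), (-35, 25.9), (-30, 25.5), (-25, 22.8), (-20, 10.6), (-15, 3.2), (-10, 4.6), (-5, 6.0), (0, 7.7), (5, 8.9), (10, 10.6), (15, 11.5), (20, -0.5), (25, -0.2)]
```

The tin stands flat, with its walls at 34 mm and the rear barrel inside. I check the front barrel in the top view and hand in.

Run:
```python
from h import *
im,_=eyes.grab_frame('scene');H=hsv(im);m=cv2.inRange(H,(12,110,70),(30,255,255));ok=False
for c in blobs(m,30):
    u,v=c[:,0].mean(0);p=plane('scene',[u,v],.02)[0];dd=np.hypot(*(p[:2]-[.4845,.275]));print(u,v,p,dd);ok|=dd<.05
if ok: print(ticket.hand_in())
```

```text
366.22330097087377 401.7669902912621 [ 0.76955422 -0.2632676   0.02      ] 0.6090877775153128
326.025 203.375 [0.56621802 0.04787668 0.02      ] 0.241376963735313
334.3076923076923 115.38461538461539 [0.46404301 0.30736225 0.02      ] 0.03828581730084257
451.77777777777777 73.48148148148148 [0.64217185 0.59347283 0.02      ] 0.35536650506836426
89.63636363636364 40.02272727272727 [-0.28015824  0.33922339  0.02      ] 0.7673505502702785
152.2183908045977 5.586206896551724 [-0.2683976   0.59288816  0.02      ] 0.8172561929203267
the job is handed in; nothing more can be done
None
```

The front barrel is in the blue dish, and the tin stands level on the bench with the rear barrel in it, released; the job is handed in at about 30 s, though I viewed 11 pictures where the limit was 10.

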